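Press a bearing sleeve half a turn into an idler wheel

ROBOT

A 6-joint arm with a two-finger parallel gripper is mounted at the origin on the work surface. World frame = base frame: x ahead of the robot, y to its left, z up, the work surface at z = 0. Lengths are in m, angles in degrees, forces in N, time in s.
With the tool pointing down it reaches from about 0.3 to 1 m from the base axis. Payload 5.1 kg.
Tool frame: the origin (TCP) lies midway between the tips of the shut fingers; the grasp point (between the pads) lies 19 mm behind it (bot.grasp_offset is the z of the grasp point in the tool frame, in m); z points along the fingers, y is the direction in which the jaws open and shut (so a half turn about z gives the same grasp; the last joint's range is limited). The gripper opens to 95 mm and grips with 3 to 60 N. Pads are 20 mm wide; open, the fingers measure 119 mm over their backs; the gripper's body (75 mm by 180 mm) begins 59 mm behind the grasp point.
Start: joints at [-71.654, 7.093, 94.555, -0, 78.352, -4.733], TCP at [0.255, -0.598, 0.215] pointing down, gripper open.
Joint ranges: [-149.61, 149.61], [-58.7, 133.49], [1.44, 155.28], [-77.14, 257.14], [18.33, 153.61], [-166.67, 166.67]. Speed limits (degrees/s): [147.25, 147.25, 180, 180, 180, 180].

INTERFACE

Orientations are given as a 3x3 rotation matrix whose columns are the frame's x, y, z axes.
In Python, from workcell import bot, capture, calibration, job gives the robot as it stands.
- The arm moves only by the tool jog_arm, never from a script. Its argument "increments" is a list of rows, each a list of 3 entries, a list of its own where there are three numbers: the turn, a rotation vector about the tool's x, y, z in units of 8 degrees (1.0 is 8 degrees), then the shift along the tool's x, y, z in units of 25 mm (1.0 is 25 mm), then the closure in counts, from 0 (fully open) to 255 (shut). A call has 1 to 12 rows; each row shifts and turns the pose as measured when the row begins, along the tool's axes as they then stand; what a row does not reach is not made up. A row lasts 1/10 s, in which the tool goes at most 50 mm and 8.59 degrees, less where a joint would pass 70% of its speed; a pose out of reach is approached as far as the arm can. A call is refused whole if a number of a shift passes 1 or a number of a turn 1, either way. A call with a gripper value outside its range is refused whole. The fingers move at their own pace and stop on an object; "newtons" is the grip in N (left out, the last holds). Time passes only in rows, so rows that do not move let the fingers close. It gives the time, the measured TCP pose, the force and the opening at its end, in the units of the state.
- bot.get_state(): the state, without advancing time (a new reading comes with each control period).
- capture(name): name is "scene" or "side" or "wrist"; returns (picture, depth): 400x640x3 uint8, blue, green, red; 400x640 float32, m along the optical axis (not along the pixel's ray), 0 where there is no reading.
- calibration(name): a dict with "fx", "fy", "cx", "cy" (pixels), "R" (3x3) and "t" (3): a world point X has camera coordinates R X + t; the wrist camera has in their place "mount" (4x4, takes a point from camera to tool coordinates, whose origin is the TCP and whose axes are the flange's). Camera axes: x right, y down, z forward; pixel columns grow to the right and rows downward; lengths in m; the calibration is good to about 2 mm. The wrist camera is an equidistant fisheye: a pixel r from the principal point sees the ray r / f radians off the axis. A picture is of the moment at which its call begins: read the wrist's pose just before it. calibration takes no time and is no camera call.
- job.close_job(): hands the job in, once; it reports no verdict.
The state is a dict: "time_s": time; "joints": joint angles; "dq": joint speeds; "joint_torque": joint torques, N m; "tcp_pos": TCP position; "tcp_rot": TCP orientation; "ft_force": force on the tool from outside, world axes, zero at the start; "wrist_torque": the same for the moment, N m; "finger_gap": finger opening in m.
Only numpy, scipy, OpenCV 4.12 (cv2) and the standard library are available. Lean on these libraries where they do the work, as an engineer would, in place of code of your own. Each camera call takes 0.05 s, during which the arm holds its last target. There are 200 camera calls.

TASK

A bronze bearing sleeve has been started in the idler wheel on the bench screw press. Wind the press down by the revolving handle on its handwheel until the ram just touches the sleeve, then give it half a turn more and no further, so the sleeve goes in its first step. Then wind back up about one full turn, so the wheel can be taken out and checked, and let go without having disturbed the things around the press.

Things in the scene. Friction and masses are not known exactly. Their poses are not given: they have to be found in the camera images.
- press: bench screw press, bolted down: base plate 170 x 240 x 22 mm, round steel anvil (top 36 mm above the bench), two 24 mm columns 180 mm apart along its y, and a crosshead 56 x 230 mm, 150 to 188 mm above the bench, carrying the screw (tops of parts on it up to 206 mm). Origin: centre of the base's underside, on the screw's vertical axis; z up, x and y along the base's short and long sides.
- handwheel (a joint): turn of handwheel and screw, rad; grows when wound clockwise seen from above, which lowers screw, ram, handwheel and handle together by 12 mm a turn. Free turning takes about 2 N at the handle, pressing the sleeve in about 7 to 9 N more. The screw stays where it is left. Starts between 0 and 4.5 (varies); can go up to 17.
- crank_grip (a point): mid-height of the revolving handle: black upright cylinder, 25 mm thick, 60 mm tall, spinning freely on its own vertical pin, so it can be led round without turning the gripper. It stands on the handwheel's rim (bar 18 mm thick), 70 mm from the screw's axis. This point is 30 mm below its top, 33 mm above the rim's top and 24 mm above the hub's; it circles and sinks with the handwheel.
- ram: ram nose on the lower end of the screw, a flat steel disc 28 mm in diameter that does not turn; origin: centre of its flat underside. It goes up and down with the handwheel. On the sleeve the parts give a little before the sleeve starts to slide, so half a turn from the first touch sinks it 5 to 6 mm.
- idler: loose idler wheel lying flat on the anvil between four low pins: black rubber tyre 80 mm in diameter and 16 mm thick, aluminium hub 27 mm tall. Upright in its bore, under the ram, stands a bronze sleeve, 22 mm in diameter, a tight press fit: 8 to 20 mm of it stand out of the hub, how much varies and is not measured. It stays where the ram presses it to. Origin: centre of the wheel's underside.
- spray_can: bystander: white spray can with black cap, 52 mm in diameter, 150 mm tall, standing beside the press. Origin: centre of its underside.
- wood_drift: bystander: upright dark wooden cylinder, 42 mm in diameter, 95 mm tall. Origin: centre of its underside.
- spare_tyre: bystander: loose black rubber ring lying flat, 80 mm in diameter, 14 mm tall. Origin: centre of its underside.
Mind the look-alikes: they are no part of the job. What is meant by the idler is not blue, and is the smaller of those in its own colour.

How it is judged:
By the outcome, as a careful person would: the job done as asked, in the order asked, and still so for the second after the job is handed in, with the robot touching nothing.
It also fails if it takes over 72 s, if anything falls off the work surface, if the arm or the gripper's body presses on something with over 40 N, if the wrist force passes 120 N, or if a joint passes its speed limit or range.

## Working session

There is one attempt and no reset: what is moved stays moved. The work goes in short steps, Python scripts to look and compute and a tool call to move; the robot and the scene stay as the last step left them, time stands still between calls to the robot, and variables do not carry over. Pictures are saved under pics/ and viewed, about 8 in all and at most 12, crops included, and the job is handed in when it is done.

Besides the shell and the picture viewer there is one more tool, called after ">>>" by a JSON object that holds its "api" and its "payload". jog_arm: Moves the arm, as the interface text tells. Its arguments: {"type":"object","properties":{"increments":{"type":"array","items":{"type":"array"}},"newtons":{"type":"number"}},"required":["increments"]}

```bash
mkdir -p pics; ls; cat > h.py <<'E'
import numpy as np,cv2
from workcell import bot,capture,calibration,job
def P(name,px,depth):
    c=calibration(name);R=np.array(c["R"]);t=np.array(c["t"])
    u,v=px;p=np.array([(u-c["cx"])/c["fx"]*depth,(v-c["cy"])/c["fy"]*depth,depth])
    return R.T@(p-t)
def ray(name,px,z):
    c=calibration(name);R=np.array(c["R"]);t=np.array(c["t"])
    o=-R.T@t;d=R.T@np.array([(px[0]-c["cx"])/c["fx"],(px[1]-c["cy"])/c["fy"],1])
    return o+d*(z-o[2])/d[2]
def cloud(name,depth):
    c=calibration(name);R=np.array(c["R"]);t=np.array(c["t"])
    v,u=np.mgrid[:400,:640];p=np.stack([(u-c["cx"])/c["fx"]*depth,(v-c["cy"])/c["fy"]*depth,depth],-1)
    return (p-t)@R
E
python3 - <<'E'
from h import *
for n in("scene","side"):
    i,d=capture(n);cv2.imwrite(f"pics/{n}0.png",i);np.save(f"pics/{n}0.npy",d)
    c=calibration(n);print(n,c["fx"],-np.array(c["R"]).T@c["t"],(d>0).mean())
s=bot.get_state();print(s["tcp_rot"],s["ft_force"],s["time_s"])
a=cv2.imread("pics/scene0.png");b=cv2.imread("pics/side0.png")
E
```

```text
pics
scene 404.24820491898083 [0.96672806 0.57445885 0.77070293] 0.99594140625
side 387.9662432875246 [ 0.44275428 -0.65160645  0.59473019] 0.99573046875
[[ 9.19982109e-01  3.91959864e-01 -6.19163187e-04]
 [ 3.91960329e-01 -9.19980349e-01  1.80519781e-03]
 [ 1.37947122e-04 -1.90343709e-03 -9.99998179e-01]] [-0.4975157   0.89448172  0.15527145] 0.1
```

View pics/scene0.png

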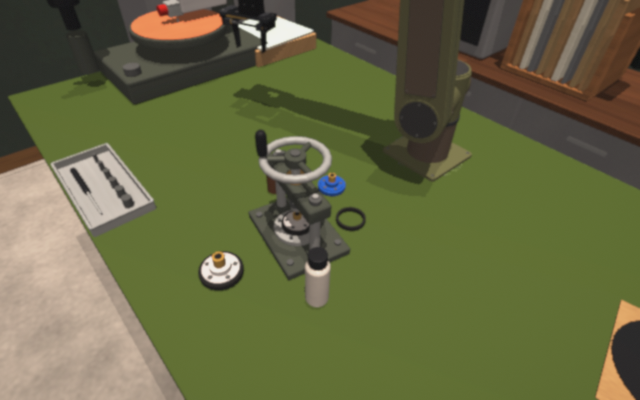

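View pics/side0.png

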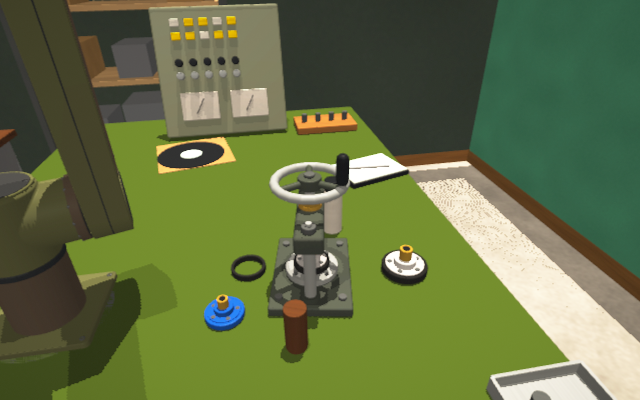

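Scene shows the press at about (300,230), its handwheel at (295,158), and the black handle at (261,143). The side view has the handle at (343,170) and the press at (312,270). There are three candidate wheels: blue at scene (331,184), large black/white at scene (220,268), and the smaller black/white one on the anvil at scene (295,222). The last is the idler, because it isn't blue and is the smaller of its colour. I'll confirm that in a crop and measure.

```bash
python3 - <<'E'
from h import *
a=cv2.imread("pics/scene0.png");b=cv2.imread("pics/side0.png")
A=cv2.resize(a[120:280,230:370],None,fx=2.8,fy=2.8,interpolation=2)
B=cv2.resize(b[145:320,250:380],None,fx=3,fy=3,interpolation=2)
H=max(A.shape[0],B.shape[0]);o=np.zeros((H,A.shape[1]+B.shape[1],3),np.uint8);o[:A.shape[0],:A.shape[1]]=A;o[:B.shape[0],A.shape[1]:]=B
cv2.imwrite("pics/c1.png",o);print(o.shape,A.shape)
for n,i in(("scene",a),("side",b)):
    d=np.load(f"pics/{n}0.npy");C=cloud(n,d);g=i.astype(int)
    if n=="scene": sl=(slice(120,280),slice(230,370))
    else: sl=(slice(145,320),slice(250,380))
    c=C[sl].reshape(-1,3);px=g[sl].reshape(-1,3)
    m=(px.min(1)>130)&(c[:,2]>.17)&(c[:,2]<.4)&(px.max(1)-px.min(1)<40)
    w=c[m];
    # circle fit
    q=w[:,:2];s,*_=np.linalg.lstsq(np.c_[2*q,np.ones(len(q))],(q**2).sum(1),rcond=None)
    print(n,"wheel n",m.sum(),"c",s[:2],"r",np.sqrt(s[2]+s[:2]@s[:2]),"z pct",np.percentile(w[:,2],[5,50,95]))
    m=(px.max(1)<50)&(c[:,2]>.22)&(c[:,2]<.4);k=c[m];print("handle",m.sum(),k.mean(0),k.min(0),k.max(0),np.percentile(k[:,2],[2,98]))
E
```

```text
(525, 782, 3) (448, 392, 3)
scene wheel n 924 c [0.54333054 0.01672842] r 0.07016795987701122 z pct [0.24562369 0.25041625 0.252441  ]
handle 232 [ 0.59868045 -0.01883662  0.28459466] [ 0.5625572  -0.03136273  0.23740827] [0.60948569 0.02356623 0.31478495] [0.24129284 0.31245922]
side wheel n 915 c [0.53945716 0.00720577] r 0.069485316147958 z pct [0.24471276 0.24951574 0.25190483]
handle 365 [ 0.58980306 -0.03665922  0.28170423] [ 0.50085769 -0.04455685  0.23233514] [0.60595801 0.00229854 0.31417565] [0.2358135  0.31134041]
```

View pics/c1.png

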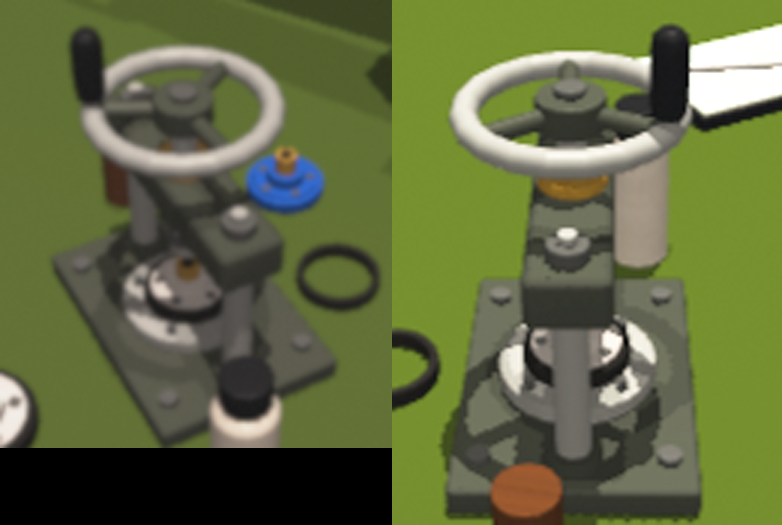

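The crop confirms it: the idler with the bronze sleeve at crop (187,270) sits on the anvil in the press, apart from the blue wheel and the larger white/black one. Next I'll refine the handle axis by triangulation.

```bash
cat >> h.py <<'E'
def linet(name,px):
    c=calibration(name);R=np.array(c["R"]);t=np.array(c["t"])
    d=R.T@np.array([(px[0]-c["cx"])/c["fx"],(px[1]-c["cy"])/c["fy"],1]);return -R.T@t,d/np.linalg.norm(d)
def tri(L):
    A=sum(np.eye(3)-np.outer(d,d) for o,d in L);b=sum((np.eye(3)-np.outer(d,d))@o for o,d in L)
    x=np.linalg.solve(A,b);return x,[np.linalg.norm((np.eye(3)-np.outer(d,d))@(x-o)) for o,d in L]
E
python3 - <<'E'
from h import *
L=[];ell=[]
for n in("scene","side"):
    g=cv2.imread(f"pics/{n}0.png").astype(int);C=cloud(n,np.load(f"pics/{n}0.npy"))
    m=(g.max(2)<60)&(C[...,2]>.262)&(C[...,2]<.33)&(abs(C[...,0]-.6)<.04)&(abs(C[...,1]+.03)<.04)
    v,u=np.nonzero(m);print(n,m.sum(),u.min(),u.max(),v.min(),v.max());L.append(linet(n,(u.mean(),v.mean())))
    print(C[m].mean(0),C[m][:,2].max())
    # hub/bolt & press base corners: handwheel rim by rays
print(tri(L))
i,d=capture("wrist");s=bot.get_state();cv2.imwrite("pics/w0.png",i);c=calibration("wrist");print(c["fx"],c["cx"],c["cy"],np.round(c["mount"],3))
E
```

```text
scene 233 255 266 130 155
[ 0.6011019  -0.02220611  0.2914662 ] 0.315316333422274
side 320 335 348 154 182
[ 0.59373335 -0.03892776  0.28924322] 0.31487163225577264
(array([ 0.59596145, -0.03038341,  0.28508218]), [np.float64(0.000118684487883587), np.float64(0.00011868448788370234)])
309.70691628693146 322.05774143706765 196.20385280907527 [[ 0.001 -0.958 -0.288  0.081]
 [ 1.     0.001  0.    -0.001]
 [ 0.    -0.288  0.958 -0.169]
 [ 0.     0.     0.     1.   ]]
```

View pics/w0.png

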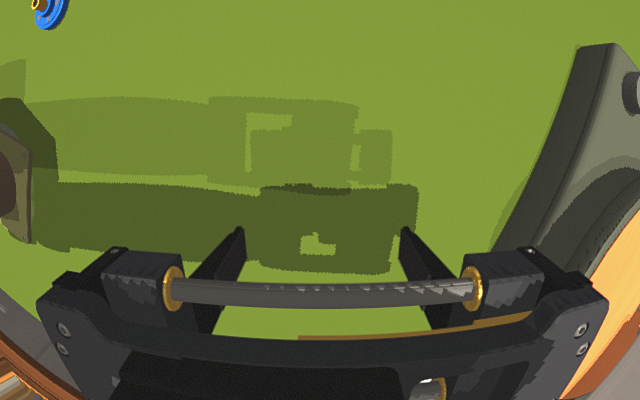

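The wrist view shows only the bench, the fingers and the blue wheel at (48,12). The handle axis is at (0.596, -0.030), mid-height 0.285, which agrees with the rim top at 0.252 plus 33 mm. I'll raise the arm, square the yaw and travel.

>>> {"api": "jog_arm", "payload": {"increments": [[[0,0,0.96],[0,0,-1],0],[[0,0,0.96],[0,0,-1],0],[[0,0,0.96],[0,0,-1],0],[[0,0,0],[0.6,-1,-1],100],[[0,0,0],[0.6,-1,-1],100],[[0,0,0],[0.6,-1,-1],100],[[0,0,0],[0.6,-1,-1],100],[[0,0,0],[0.6,-1,-1],100],[[0,0,0],[0.6,-1,0],100],[[0,0,0],[0.6,-1,0],100],[[0,0,0],[0.6,-1,0],100],[[0,0,0],[0.6,-1,0],100]], "newtons": 30}}

```text
time_s: 1.35
tcp_pos: [0.3959, -0.3684, 0.417]
tcp_rot: [[1.0, -0.024, -0.003], [-0.024, -1.0, 0.013], [-0.003, -0.013, -1.0]]
ft_force: [-0.1, -0.3, -0.9]
finger_gap: 0.0578
```

>>> {"api": "jog_arm", "payload": {"increments": [[[0,0,-0.17],[0.65,-1,0],100],[[0,0,0],[0.65,-1,0],100],[[0,0,0],[0.65,-1,0],100],[[0,0,0],[0.65,-1,0],100],[[0,0,0],[0.65,-1,0],100],[[0,0,0],[0.65,-1,0],100],[[0,0,0],[0.65,-1,0],100],[[0,0,0],[0.65,-1,0],100],[[0,0,0],[0.65,-1,0],100],[[0,0,0],[0.65,-1,0],100],[[0,0,0],[0.65,-1,0],100],[[0,0,0],[0.65,-0.7,0],100]]}}

```text
time_s: 2.55
tcp_pos: [0.5964, -0.0611, 0.4162]
tcp_rot: [[1.0, 0.002, -0.008], [0.002, -1.0, 0.015], [-0.008, -0.015, -1.0]]
ft_force: [-0.3, -0.4, -0.3]
finger_gap: 0.0577
```

```bash
python3 - <<'E'
from h import *
s=bot.get_state();print(s["tcp_pos"],s["tcp_rot"])
i,d=capture("wrist");cv2.imwrite("pics/w1.png",i)
c=calibration("wrist");M=np.array(c["mount"])
T=np.eye(4);T[:3,:3]=s["tcp_rot"];T[:3,3]=s["tcp_pos"]
v,u=np.mgrid[:400,:640];x=(u-c["cx"])/c["fx"];y=(v-c["cy"])/c["fy"];r=np.hypot(x,y)+1e-9
k=np.tan(r)/r;C=np.stack([x*k*d,y*k*d,d,np.ones_like(d)],-1)@(T@M).T
np.save("pics/w1c.npy",C)
m=(i.max(2)<60)&(C[...,2]>.255)&(C[...,2]<.33)&(np.hypot(C[...,0]-.596,C[...,1]+.03)<.035)
k=C[m][:,:3];t=k[k[:,2]>k[:,2].max()-.006];print(m.sum(),k.min(0),k.max(0),t.mean(0),len(t))
E
```

```text
[ 0.59640836 -0.06113982  0.4161606 ] [[ 0.99996843  0.00174633 -0.00775127]
 [ 0.00186473 -0.99988131  0.01529347]
 [-0.00772365 -0.01530744 -0.999853  ]]
656 [ 0.58618985 -0.04274922  0.25832851] [ 0.60863393 -0.01837952  0.31463237] [ 0.59691828 -0.0306043   0.31155971] 337
```

View pics/w1.png

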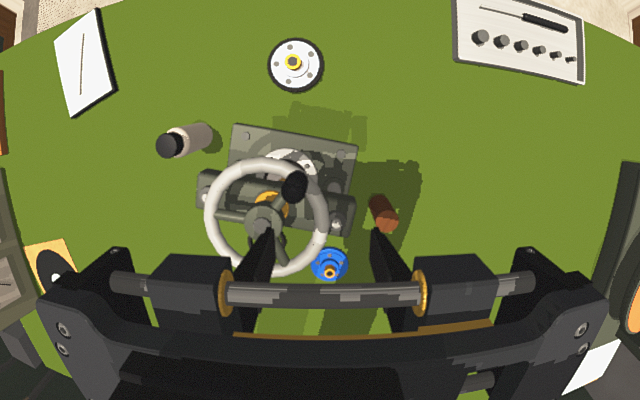

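Wrist view: handle at (294,185), handwheel hub at (265,218), idler on the anvil at (293,160), can at (180,140), drift at (382,213). The handle axis from this view is (0.597, -0.031) with the top at 0.3146, which agrees with the first measurement. I'll align, descend and grip.

>>> {"api": "jog_arm", "payload": {"increments": [[[-0.11,0.06,0],[0,-0.7,0],100],[[0,0,0],[0.02,-0.52,0],100],[[0,0,0],[0,0,1],100],[[0,0,0],[0,0,1],100],[[0,0,0],[0,0,1],100],[[0,0,0],[0,0,1],100],[[0,0,0],[0,0,1],100],[[0,0,0],[0,0,0.6],100]]}}

```text
time_s: 3.4
tcp_pos: [0.5988, -0.0267, 0.2725]
tcp_rot: [[1.0, 0.006, 0.004], [0.006, -1.0, 0.001], [0.004, -0.001, -1.0]]
ft_force: [-0.0, 1.3, 0.4]
finger_gap: 0.0577
```

```bash
python3 - <<'E'
from h import *
C=np.load("pics/w1c.npy")[...,:3];i=cv2.imread("pics/w1.png").astype(int)
m=(i.min(2)>120)&(i.max(2)-i.min(2)<40)&(abs(C[...,2]-.25)<.006)&(np.hypot(C[...,0]-.54,C[...,1]-.01)<.1)
q=C[m][:,:2];s,*_=np.linalg.lstsq(np.c_[2*q,np.ones(len(q))],(q**2).sum(1),rcond=None)
print(m.sum(),s[:2],np.sqrt(s[2]+s[:2]@s[:2]),np.percentile(C[m][:,2],[50,98]))
E
```

```text
3361 [0.54293349 0.01156803] 0.06866359852071624 [0.24895027 0.25098162]
```

>>> {"api": "jog_arm", "payload": {"increments": [[[0,0,0],[-0.07,0.15,0],100],[[0,0,0],[0,0,0],200],[[0,0,0],[0,0,0],200],[[0,0,0],[0,0,0],200],[[0,0,0],[0,0,0],200],[[0,0,0],[0,0,0],200]], "newtons": 30}}

```text
time_s: 4.0
tcp_pos: [0.5975, -0.0316, 0.2752]
tcp_rot: [[1.0, 0.005, 0.006], [0.005, -1.0, 0.0], [0.006, -0.0, -1.0]]
ft_force: [-1.4, 2.2, -3.2]
finger_gap: 0.0246
```

```bash
cat >> h.py <<'E'
CX=np.array([.5429,.0116])
def plan(n,step,back=0,r=.0698,per=3):
    s=bot.get_state();p=np.array(s["tcp_pos"]);R=np.array(s["tcp_rot"]);q=p[:2]-CX
    th=np.arctan2(q[1],q[0]);print("t",s["time_s"],"phi",round(-np.degrees(th),1),"r",round(np.hypot(*q)*1e3,1),"z",p[2].round(4),"F",np.round(s["ft_force"],1))
    e=cv2.Rodrigues(R.T@np.diag([1.,-1,-1]))[0].ravel()/np.radians(8);print("turn corr",e.round(2))
    cur=p.copy();out=[]
    for k in range(n):
        a=th-np.radians(step)*(k+1)
        t=np.r_[CX+r*np.array([np.cos(a),np.sin(a)]),p[2]-.012*step/360*(k+1)]
        out.append([[0,0,0],[float(x) for x in ((R.T@(t-cur))/.025).round(2)],200]);cur=t
    for j in range(0,n,per):print(out[j:j+per])
E
python3 -c "
from h import *
plan(6,8,per=6)"
```

```text
t 4.0 phi 38.4 r 69.6 z 0.2752 F [-1.4  2.2 -3.2]
turn corr [-0.   -0.05  0.04]
[[[0, 0, 0], [-0.26, 0.29, 0.01], 200], [[0, 0, 0], [-0.3, 0.25, 0.01], 200], [[0, 0, 0], [-0.33, 0.2, 0.01], 200], [[0, 0, 0], [-0.36, 0.15, 0.01], 200], [[0, 0, 0], [-0.38, 0.1, 0.01], 200], [[0, 0, 0], [-0.39, 0.05, 0.01], 200]]
```

>>> {"api": "jog_arm", "payload": {"increments": [[[0,0,0],[-0.26,0.29,0.01],200],[[0,0,0],[-0.3,0.25,0.01],200],[[0,0,0],[-0.33,0.2,0.01],200]]}}

```text
time_s: 4.3
tcp_pos: [0.5751, -0.0504, 0.2744]
tcp_rot: [[1.0, 0.007, 0.008], [0.007, -1.0, 0.001], [0.008, -0.001, -1.0]]
ft_force: [0.6, 1.0, -0.8]
finger_gap: 0.0244
```

>>> {"api": "jog_arm", "payload": {"increments": [[[0,0,0],[-0.36,0.15,0.01],200],[[0,0,0],[-0.38,0.1,0.01],200],[[0,0,0],[-0.39,0.05,0.01],200]]}}

```text
time_s: 4.6
tcp_pos: [0.544, -0.0589, 0.2733]
tcp_rot: [[1.0, 0.005, 0.008], [0.005, -1.0, 0.003], [0.008, -0.003, -1.0]]
ft_force: [1.2, 3.2, -1.4]
finger_gap: 0.0245
```

```bash
python3 -c "
from h import *
plan(9,8)"
```

```text
t 4.6 phi 89.1 r 70.5 z 0.2733 F [ 1.2  3.2 -1.4]
turn corr [-0.02 -0.06  0.04]
[[[0, 0, 0], [-0.39, -0.05, 0.01], 200], [[0, 0, 0], [-0.38, -0.08, 0.01], 200], [[0, 0, 0], [-0.37, -0.13, 0.01], 200]]
[[[0, 0, 0], [-0.35, -0.18, 0.01], 200], [[0, 0, 0], [-0.32, -0.23, 0.01], 200], [[0, 0, 0], [-0.28, -0.27, 0.01], 200]]
[[[0, 0, 0], [-0.24, -0.3, 0.01], 200], [[0, 0, 0], [-0.2, -0.34, 0.01], 200], [[0, 0, 0], [-0.15, -0.36, 0.01], 200]]
```

>>> {"api": "jog_arm", "payload": {"increments": [[[0,0,0],[-0.39,-0.05,0.01],200],[[0,0,0],[-0.38,-0.08,0.01],200],[[0,0,0],[-0.37,-0.13,0.01],200]]}}

```text
time_s: 4.9
tcp_pos: [0.5129, -0.0525, 0.2724]
tcp_rot: [[1.0, 0.005, 0.01], [0.005, -1.0, 0.003], [0.01, -0.003, -1.0]]
ft_force: [2.8, 2.3, -1.5]
finger_gap: 0.0242
```

>>> {"api": "jog_arm", "payload": {"increments": [[[0,0,0],[-0.35,-0.18,0.01],200],[[0,0,0],[-0.32,-0.23,0.01],200],[[0,0,0],[-0.28,-0.27,0.01],200]]}}

```text
time_s: 5.2
tcp_pos: [0.4877, -0.0337, 0.2714]
tcp_rot: [[1.0, 0.005, 0.014], [0.005, -1.0, 0.004], [0.014, -0.004, -1.0]]
ft_force: [5.0, 2.5, -2.8]
finger_gap: 0.0245
```

>>> {"api": "jog_arm", "payload": {"increments": [[[0,0,0],[-0.24,-0.3,0.01],200],[[0,0,0],[-0.2,-0.34,0.01],200],[[0,0,0],[-0.15,-0.36,0.01],200]]}}

```text
time_s: 5.5
tcp_pos: [0.4734, -0.007, 0.2705]
tcp_rot: [[1.0, 0.005, 0.021], [0.005, -1.0, 0.003], [0.021, -0.003, -1.0]]
ft_force: [8.9, 1.1, -3.6]
finger_gap: 0.0248
```

```bash
python3 -c "
from h import *
plan(12,8)"
```

```text
t 5.5 phi 165.0 r 72.0 z 0.2705 F [ 8.9  1.1 -3.6]
turn corr [-0.02 -0.15  0.04]
[[[0, 0, 0], [0.01, -0.4, 0.01], 200], [[0, 0, 0], [-0.02, -0.39, 0.01], 200], [[0, 0, 0], [0.04, -0.39, 0.01], 200]]
[[[0, 0, 0], [0.09, -0.38, 0.01], 200], [[0, 0, 0], [0.14, -0.36, 0.01], 200], [[0, 0, 0], [0.19, -0.34, 0.02], 200]]
[[[0, 0, 0], [0.24, -0.31, 0.02], 200], [[0, 0, 0], [0.28, -0.27, 0.02], 200], [[0, 0, 0], [0.31, -0.23, 0.02], 200]]
[[[0, 0, 0], [0.34, -0.19, 0.02], 200], [[0, 0, 0], [0.36, -0.14, 0.02], 200], [[0, 0, 0], [0.38, -0.09, 0.02], 200]]
```

```bash
python3 -c "
import numpy as np
from scipy.optimize import least_squares as L
q=np.array([[.5975,-.0316],[.5751,-.0504],[.544,-.0589],[.5129,-.0525],[.4877,-.0337],[.4734,-.007]])
s=L(lambda c:np.hypot(*(q-c[:2]).T)-.07,[.543,.012]);print(s.x,s.fun)"
sed -i 's/^CX=.*/CX=np.array([.5419,.0116])/' h.py
python3 -c "
from h import *
plan(9,8)"
```

```text
[0.54151603 0.01102533] [ 3.64220589e-04  6.81449948e-06 -3.05655174e-05 -3.26872909e-04
 -2.48601723e-05  4.60670493e-04]
t 5.5 phi 164.8 r 71.0 z 0.2705 F [ 8.9  1.1 -3.6]
turn corr [-0.02 -0.15  0.04]
[[[0, 0, 0], [-0.03, -0.39, 0.01], 200], [[0, 0, 0], [-0.02, -0.39, 0.01], 200], [[0, 0, 0], [0.03, -0.39, 0.01], 200]]
[[[0, 0, 0], [0.09, -0.38, 0.01], 200], [[0, 0, 0], [0.14, -0.36, 0.01], 200], [[0, 0, 0], [0.19, -0.34, 0.02], 200]]
[[[0, 0, 0], [0.23, -0.31, 0.02], 200], [[0, 0, 0], [0.28, -0.28, 0.02], 200], [[0, 0, 0], [0.31, -0.23, 0.02], 200]]
```

>>> {"api": "jog_arm", "payload": {"increments": [[[0,-0.15,0.04],[-0.02,-0.39,0.01],200],[[0,0,0],[-0.01,-0.39,0.01],200],[[0,0,0],[0.04,-0.39,0.01],200]]}}

```text
time_s: 5.8
tcp_pos: [0.473, 0.0225, 0.2701]
tcp_rot: [[1.0, -0.0, 0.002], [-0.0, -1.0, -0.003], [0.002, 0.003, -1.0]]
ft_force: [1.9, -1.5, -1.5]
finger_gap: 0.0246
```

>>> {"api": "jog_arm", "payload": {"increments": [[[0,0,0],[0.1,-0.38,0.01],200],[[0,0,0],[0.15,-0.36,0.01],200],[[0,0,0],[0.2,-0.34,0.01],200]]}}

```text
time_s: 6.1
tcp_pos: [0.4841, 0.0511, 0.2692]
tcp_rot: [[1.0, -0.0, 0.001], [-0.0, -1.0, -0.005], [0.001, 0.005, -1.0]]
ft_force: [1.6, -2.3, -1.4]
finger_gap: 0.0243
```

>>> {"api": "jog_arm", "payload": {"increments": [[[0,0,0],[0.24,-0.31,0.01],200],[[0,0,0],[0.28,-0.28,0.01],200],[[0,0,0],[0.31,-0.23,0.01],200]]}}

```text
time_s: 6.4
tcp_pos: [0.5065, 0.0728, 0.2682]
tcp_rot: [[1.0, -0.0, 0.001], [0.0, -1.0, -0.008], [0.001, 0.008, -1.0]]
ft_force: [0.7, -4.7, -1.2]
finger_gap: 0.0247
```

```bash
sed -i 's/^CX=.*/CX=np.array([.5416,.0111])/' h.py; python3 -c "
from h import *
plan(9,8)"
```

```text
t 6.4 phi -119.6 r 71.0 z 0.2682 F [ 0.7 -4.7 -1.2]
turn corr [ 0.06 -0.01  0.  ]
[[[0, 0, 0], [0.37, -0.13, 0.01], 200], [[0, 0, 0], [0.37, -0.12, 0.01], 200], [[0, 0, 0], [0.38, -0.07, 0.01], 200]]
[[[0, 0, 0], [0.39, -0.01, 0.01], 200], [[0, 0, 0], [0.39, 0.04, 0.01], 200], [[0, 0, 0], [0.38, 0.1, 0.01], 200]]
[[[0, 0, 0], [0.36, 0.15, 0.01], 200], [[0, 0, 0], [0.34, 0.2, 0.01], 200], [[0, 0, 0], [0.31, 0.24, 0.01], 200]]
```

>>> {"api": "jog_arm", "payload": {"increments": [[[0.06,0,0],[0.37,-0.13,0.01],200],[[0,0,0],[0.37,-0.11,0.01],200],[[0,0,0],[0.38,-0.06,0.01],200]]}}

```text
time_s: 6.7
tcp_pos: [0.5363, 0.0817, 0.2675]
tcp_rot: [[1.0, 0.001, -0.002], [0.001, -1.0, 0.001], [-0.002, -0.001, -1.0]]
ft_force: [-1.6, -2.4, -0.3]
finger_gap: 0.0245
```

>>> {"api": "jog_arm", "payload": {"increments": [[[0,0,0],[0.39,-0.01,0.01],200],[[0,0,0],[0.39,0.05,0.01],200],[[0,0,0],[0.38,0.1,0.01],200]]}}

```text
time_s: 7.0
tcp_pos: [0.5676, 0.0777, 0.2665]
tcp_rot: [[1.0, 0.001, -0.004], [0.001, -1.0, 0.0], [-0.004, -0.0, -1.0]]
ft_force: [-2.8, -3.0, 1.0]
finger_gap: 0.0247
```

>>> {"api": "jog_arm", "payload": {"increments": [[[0,0,0],[0.36,0.16,0.01],200],[[0,0,0],[0.34,0.21,0.01],200],[[0,0,0],[0.3,0.25,0.01],200]]}}

```text
time_s: 7.3
tcp_pos: [0.5941, 0.0605, 0.2655]
tcp_rot: [[1.0, 0.001, -0.007], [0.001, -1.0, -0.0], [-0.007, 0.0, -1.0]]
ft_force: [-4.4, -1.2, 1.9]
finger_gap: 0.0248
```

```bash
python3 -c "
from h import *
plan(9,8)"
```

```text
t 7.3 phi -43.3 r 72.1 z 0.2655 F [-4.4 -1.2  1.9]
turn corr [0.   0.05 0.  ]
[[[0, 0, 0], [0.18, 0.37, 0.01], 200], [[0, 0, 0], [0.2, 0.33, 0.01], 200], [[0, 0, 0], [0.15, 0.36, 0.01], 200]]
[[[0, 0, 0], [0.1, 0.38, 0.01], 200], [[0, 0, 0], [0.05, 0.39, 0.01], 200], [[0, 0, 0], [-0.01, 0.39, 0.01], 200]]
[[[0, 0, 0], [-0.06, 0.38, 0.01], 200], [[0, 0, 0], [-0.11, 0.37, 0.01], 200], [[0, 0, 0], [-0.16, 0.35, 0.01], 200]]
```

>>> {"api": "jog_arm", "payload": {"increments": [[[0,0.05,0],[0.18,0.37,0.01],200],[[0,0,0],[0.2,0.33,0.01],200],[[0,0,0],[0.15,0.36,0.01],200]]}}

```text
time_s: 7.6
tcp_pos: [0.6094, 0.0335, 0.2649]
tcp_rot: [[1.0, 0.001, 0.002], [0.001, -1.0, 0.004], [0.002, -0.004, -1.0]]
ft_force: [-3.8, 0.6, 1.7]
finger_gap: 0.0246
```

>>> {"api": "jog_arm", "payload": {"increments": [[[0,0,0],[0.1,0.38,0.01],200],[[0,0,0],[0.04,0.39,0.01],200],[[0,0,0],[-0.02,0.39,0.01],200]]}}

```text
time_s: 7.9
tcp_pos: [0.6125, 0.0025, 0.2639]
tcp_rot: [[1.0, 0.001, 0.001], [0.001, -1.0, 0.006], [0.001, -0.006, -1.0]]
ft_force: [-3.5, 1.5, 1.3]
finger_gap: 0.0247
```

>>> {"api": "jog_arm", "payload": {"increments": [[[0,0,0],[-0.07,0.38,0.01],200],[[0,0,0],[-0.12,0.37,0.01],200],[[0,0,0],[-0.17,0.35,0.01],200]]}}

```text
time_s: 8.2
tcp_pos: [0.6024, -0.0267, 0.2629]
tcp_rot: [[1.0, 0.001, 0.0], [0.001, -1.0, 0.008], [0.0, -0.008, -1.0]]
ft_force: [-2.7, 3.9, 1.8]
finger_gap: 0.0246
```

```bash
python3 -c "
from h import *
plan(9,8)"
```

```text
t 8.2 phi 31.8 r 71.6 z 0.2629 F [-2.7  3.9  1.8]
turn corr [-0.06 -0.    0.01]
[[[0, 0, 0], [-0.29, 0.28, 0.01], 200], [[0, 0, 0], [-0.27, 0.28, 0.01], 200], [[0, 0, 0], [-0.31, 0.24, 0.01], 200]]
[[[0, 0, 0], [-0.34, 0.2, 0.01], 200], [[0, 0, 0], [-0.36, 0.15, 0.01], 200], [[0, 0, 0], [-0.38, 0.1, 0.01], 200]]
[[[0, 0, 0], [-0.39, 0.04, 0.01], 200], [[0, 0, 0], [-0.39, -0.01, 0.01], 200], [[0, 0, 0], [-0.38, -0.07, 0.01], 200]]
```

>>> {"api": "jog_arm", "payload": {"increments": [[[-0.06,0,0],[-0.29,0.28,0.01],200],[[0,0,0],[-0.28,0.28,0.01],200],[[0,0,0],[-0.32,0.23,0.01],200]]}}

```text
time_s: 8.5
tcp_pos: [0.5797, -0.0481, 0.2623]
tcp_rot: [[1.0, 0.0, 0.005], [0.0, -1.0, -0.0], [0.005, 0.0, -1.0]]
ft_force: [0.7, 2.6, 1.6]
finger_gap: 0.0245
```

>>> {"api": "jog_arm", "payload": {"increments": [[[0,0,0],[-0.35,0.19,0.01],200],[[0,0,0],[-0.36,0.14,0.01],200],[[0,0,0],[-0.38,0.08,0.01],200]]}}

```text
time_s: 8.8
tcp_pos: [0.5504, -0.0586, 0.2614]
tcp_rot: [[1.0, 0.0, 0.006], [0.0, -1.0, 0.002], [0.006, -0.002, -1.0]]
ft_force: [0.8, 5.0, 0.8]
finger_gap: 0.0242
```

>>> {"api": "jog_arm", "payload": {"increments": [[[0,0,0],[-0.39,0.03,0.01],200],[[0,0,0],[-0.39,-0.03,0.01],200],[[0,0,0],[-0.38,-0.08,0.01],200]]}}

```text
time_s: 9.1
tcp_pos: [0.5195, -0.0557, 0.2604]
tcp_rot: [[1.0, 0.0, 0.009], [0.0, -1.0, 0.004], [0.009, -0.004, -1.0]]
ft_force: [2.5, 5.9, 0.4]
finger_gap: 0.0244
```

```bash
python3 -c "
from h import *
plan(9,8)"
```

```text
t 9.1 phi 108.3 r 70.3 z 0.2604 F [2.5 5.9 0.4]
turn corr [-0.03 -0.07  0.  ]
[[[0, 0, 0], [-0.35, -0.17, 0.01], 200], [[0, 0, 0], [-0.34, -0.2, 0.01], 200], [[0, 0, 0], [-0.31, -0.24, 0.01], 200]]
[[[0, 0, 0], [-0.27, -0.28, 0.01], 200], [[0, 0, 0], [-0.23, -0.32, 0.01], 200], [[0, 0, 0], [-0.18, -0.34, 0.01], 200]]
[[[0, 0, 0], [-0.13, -0.37, 0.01], 200], [[0, 0, 0], [-0.08, -0.38, 0.01], 200], [[0, 0, 0], [-0.03, -0.39, 0.01], 200]]
```

>>> {"api": "jog_arm", "payload": {"increments": [[[-0.03,-0.07,0],[-0.35,-0.17,0.01],200],[[0,0,0],[-0.34,-0.2,0.01],200],[[0,0,0],[-0.3,-0.25,0.01],200]]}}

```text
time_s: 9.4
tcp_pos: [0.4938, -0.0396, 0.2598]
tcp_rot: [[1.0, 0.0, 0.004], [0.0, -1.0, -0.001], [0.004, 0.001, -1.0]]
ft_force: [4.8, 2.2, -1.7]
finger_gap: 0.0246
```

>>> {"api": "jog_arm", "payload": {"increments": [[[0,0,0],[-0.26,-0.28,0.01],200],[[0,0,0],[-0.22,-0.32,0.01],200],[[0,0,0],[-0.17,-0.35,0.01],200]]}}

```text
time_s: 9.7
tcp_pos: [0.4768, -0.0149, 0.2589]
tcp_rot: [[1.0, -0.0, 0.007], [-0.0, -1.0, -0.004], [0.007, 0.004, -1.0]]
ft_force: [5.4, 0.7, -2.0]
finger_gap: 0.0245
```

>>> {"api": "jog_arm", "payload": {"increments": [[[0,0,0],[-0.12,-0.37,0.01],200],[[0,0,0],[-0.06,-0.38,0.01],200],[[0,0,0],[-0.01,-0.39,0.01],200]]}}

```text
time_s: 10.0
tcp_pos: [0.4716, 0.0145, 0.2581]
tcp_rot: [[1.0, -0.001, 0.008], [-0.001, -1.0, -0.008], [0.008, 0.008, -1.0]]
ft_force: [4.8, -1.2, -1.5]
finger_gap: 0.0246
```

```bash
python3 -c "
from h import *
plan(9,8)"
```

```text
t 10.0 phi -177.2 r 70.1 z 0.2581 F [ 4.8 -1.2 -1.5]
turn corr [ 0.06 -0.06 -0.01]
[[[0, 0, 0], [0.06, -0.39, 0.01], 200], [[0, 0, 0], [0.1, -0.38, 0.01], 200], [[0, 0, 0], [0.15, -0.36, 0.01], 200]]
[[[0, 0, 0], [0.2, -0.33, 0.01], 200], [[0, 0, 0], [0.24, -0.3, 0.01], 200], [[0, 0, 0], [0.28, -0.27, 0.01], 200]]
[[[0, 0, 0], [0.32, -0.22, 0.01], 200], [[0, 0, 0], [0.35, -0.18, 0.01], 200], [[0, 0, 0], [0.37, -0.13, 0.01], 200]]
```

>>> {"api": "jog_arm", "payload": {"increments": [[[0.06,-0.06,0],[0.06,-0.39,0.01],200],[[0,0,0],[0.1,-0.38,0.01],200]]}}

```text
time_s: 10.2
tcp_pos: [0.4756, 0.0343, 0.2577]
tcp_rot: [[1.0, -0.001, -0.001], [-0.001, -1.0, -0.003], [-0.001, 0.003, -1.0]]
ft_force: [3.2, -1.7, -1.4]
finger_gap: 0.0247
```

>>> {"api": "jog_arm", "payload": {"increments": [[[0,0,0],[0.15,-0.36,0.01],200],[[0,0,0],[0.2,-0.33,0.01],200]]}}

```text
time_s: 10.4
tcp_pos: [0.4847, 0.0524, 0.2571]
tcp_rot: [[1.0, -0.001, -0.002], [-0.001, -1.0, -0.005], [-0.002, 0.005, -1.0]]
ft_force: [2.2, -2.9, 0.4]
finger_gap: 0.0245
```

>>> {"api": "jog_arm", "payload": {"increments": [[[0,0,0],[0.24,-0.3,0.01],200],[[0,0,0],[0.28,-0.27,0.01],200]]}}

```text
time_s: 10.6
tcp_pos: [0.4986, 0.0674, 0.2564]
tcp_rot: [[1.0, -0.001, -0.003], [-0.001, -1.0, -0.007], [-0.003, 0.007, -1.0]]
ft_force: [1.0, -4.2, 0.9]
finger_gap: 0.0244
```

>>> {"api": "jog_arm", "payload": {"increments": [[[0,0,0],[0.32,-0.21,0.01],200],[[0,0,0],[0.35,-0.17,0.01],200]]}}

```text
time_s: 10.8
tcp_pos: [0.5152, 0.0771, 0.2559]
tcp_rot: [[1.0, -0.0, -0.008], [-0.0, -1.0, -0.01], [-0.008, 0.01, -1.0]]
ft_force: [-4.9, -6.2, 4.8]
finger_gap: 0.0244
```

```bash
python3 -c "
from h import *
plan(10,8,per=2)"
```

```text
t 10.8 phi -111.8 r 71.0 z 0.2559 F [-4.9 -6.2  4.8]
turn corr [ 0.07  0.06 -0.  ]
[[[0, 0, 0], [0.39, -0.07, 0.01], 200], [[0, 0, 0], [0.38, -0.07, 0.01], 200]]
[[[0, 0, 0], [0.39, -0.01, 0.01], 200], [[0, 0, 0], [0.39, 0.04, 0.01], 200]]
[[[0, 0, 0], [0.38, 0.1, 0.01], 200], [[0, 0, 0], [0.36, 0.15, 0.01], 200]]
[[[0, 0, 0], [0.34, 0.2, 0.01], 200], [[0, 0, 0], [0.31, 0.24, 0.01], 200]]
[[[0, 0, 0], [0.27, 0.28, 0.01], 200], [[0, 0, 0], [0.23, 0.32, 0.01], 200]]
```

Tangential resistance jumped from 1.75 N at φ = -127 to 6.9 N at φ = -112, so first touch lies between those. I'll take two small steps to see the ramp.

>>> {"api": "jog_arm", "payload": {"increments": [[[0.07,0.06,0],[0.24,-0.07,0.01],200]]}}

```text
time_s: 10.9
tcp_pos: [0.5204, 0.0787, 0.2558]
tcp_rot: [[1.0, 0.0, -0.005], [0.0, -1.0, -0.002], [-0.005, 0.002, -1.0]]
ft_force: [-8.7, -4.3, 6.8]
finger_gap: 0.0244
```

>>> {"api": "jog_arm", "payload": {"increments": [[[0,0,0],[0.25,-0.05,0.01],200]]}}

```text
time_s: 11.0
tcp_pos: [0.525, 0.0798, 0.2558]
tcp_rot: [[1.0, 0.0, -0.012], [0.0, -1.0, -0.003], [-0.012, 0.003, -1.0]]
ft_force: [-8.2, -3.3, 5.4]
finger_gap: 0.0249
```

```bash
python3 -c "
from h import *
plan(10,8,per=2)"
```

```text
t 11.0 phi -103.6 r 70.7 z 0.2558 F [-8.2 -3.3  5.4]
turn corr [0.02 0.09 0.  ]
[[[0, 0, 0], [0.39, -0.03, 0.01], 200], [[0, 0, 0], [0.39, -0.01, 0.01], 200]]
[[[0, 0, 0], [0.39, 0.04, 0.01], 200], [[0, 0, 0], [0.38, 0.1, 0.01], 200]]
[[[0, 0, 0], [0.36, 0.15, 0.01], 200], [[0, 0, 0], [0.34, 0.2, 0.01], 200]]
[[[0, 0, 0], [0.31, 0.24, 0.01], 200], [[0, 0, 0], [0.27, 0.28, 0.01], 200]]
[[[0, 0, 0], [0.23, 0.32, 0.01], 200], [[0, 0, 0], [0.18, 0.35, 0.01], 200]]
```

Resistance has levelled off at about 9.5 N. Extrapolating the ramp puts first touch at φ ≈ -120°, so the stop target is φ ≈ +58 to +60.

>>> {"api": "jog_arm", "payload": {"increments": [[[0.02,0.09,0],[0.39,-0.03,0.01],200],[[0,0,0],[0.39,-0.01,0.01],200],[[0,0,0],[0.39,0.04,0.01],200]]}}

```text
time_s: 11.3
tcp_pos: [0.5484, 0.0818, 0.2551]
tcp_rot: [[1.0, 0.001, -0.023], [0.001, -1.0, 0.002], [-0.023, -0.002, -1.0]]
ft_force: [-9.6, -0.4, 4.4]
finger_gap: 0.0245
```

>>> {"api": "jog_arm", "payload": {"increments": [[[0,0,0],[0.38,0.1,0.01],200],[[0,0,0],[0.36,0.15,0.01],200],[[0,0,0],[0.34,0.2,0.01],200]]}}

```text
time_s: 11.6
tcp_pos: [0.5706, 0.0759, 0.2544]
tcp_rot: [[0.999, 0.003, -0.043], [0.003, -1.0, 0.012], [-0.043, -0.013, -0.999]]
ft_force: [-8.0, 3.6, 6.1]
finger_gap: 0.0244
```

```bash
python3 -c "
from h import *
plan(10,8,per=3)"
```

```text
t 11.6 phi -65.9 r 71.0 z 0.2544 F [-8.   3.6  6.1]
turn corr [-0.09  0.31  0.02]
[[[0, 0, 0], [0.32, 0.23, -0.01], 200], [[0, 0, 0], [0.31, 0.23, -0.01], 200], [[0, 0, 0], [0.28, 0.27, -0.0], 200]]
[[[0, 0, 0], [0.24, 0.31, -0.0], 200], [[0, 0, 0], [0.19, 0.34, -0.0], 200], [[0, 0, 0], [0.14, 0.36, -0.0], 200]]
[[[0, 0, 0], [0.09, 0.38, 0.0], 200], [[0, 0, 0], [0.04, 0.39, 0.0], 200], [[0, 0, 0], [-0.02, 0.39, 0.01], 200]]
[[[0, 0, 0], [-0.07, 0.38, 0.01], 200]]
```

>>> {"api": "jog_arm", "payload": {"increments": [[[-0.05,0.2,0],[0.34,0.22,0],200],[[-0.05,0.15,0],[0.32,0.25,0.01],200],[[0,0.1,0],[0.29,0.27,0.01],200]]}}

```text
time_s: 11.9
tcp_pos: [0.5891, 0.0648, 0.2538]
tcp_rot: [[1.0, 0.006, -0.002], [0.006, -1.0, 0.013], [-0.002, -0.013, -1.0]]
ft_force: [-7.5, 5.1, 6.5]
finger_gap: 0.0248
```

>>> {"api": "jog_arm", "payload": {"increments": [[[-0.05,0.05,0],[0.26,0.3,0.01],200],[[-0.05,0.05,0],[0.22,0.33,0.01],200],[[-0.05,0.05,0],[0.18,0.35,0.01],200]]}}

```text
time_s: 12.2
tcp_pos: [0.6012, 0.0504, 0.2535]
tcp_rot: [[1.0, 0.009, 0.0], [0.009, -1.0, 0.014], [0.001, -0.014, -1.0]]
ft_force: [-3.6, 7.8, 4.7]
finger_gap: 0.0245
```

```bash
python3 -c "
from h import *
plan(10,8,per=3)"
```

```text
t 12.2 phi -33.4 r 71.4 z 0.2535 F [-3.6  7.8  4.7]
turn corr [-0.1  -0.    0.06]
[[[0, 0, 0], [0.13, 0.38, 0.01], 200], [[0, 0, 0], [0.14, 0.36, 0.01], 200], [[0, 0, 0], [0.09, 0.38, 0.01], 200]]
[[[0, 0, 0], [0.03, 0.39, 0.01], 200], [[0, 0, 0], [-0.02, 0.39, 0.01], 200], [[0, 0, 0], [-0.07, 0.38, 0.01], 200]]
[[[0, 0, 0], [-0.13, 0.37, 0.01], 200], [[0, 0, 0], [-0.18, 0.35, 0.01], 200], [[0, 0, 0], [-0.22, 0.32, 0.01], 200]]
[[[0, 0, 0], [-0.27, 0.28, 0.01], 200]]
```

>>> {"api": "jog_arm", "payload": {"increments": [[[-0.1,0,0.06],[0.15,0.38,0.01],200],[[-0.1,0,0],[0.14,0.38,0.01],200],[[-0.1,0,0],[0.1,0.39,0.01],200]]}}

```text
time_s: 12.5
tcp_pos: [0.6094, 0.0347, 0.2528]
tcp_rot: [[1.0, 0.003, -0.009], [0.003, -1.0, 0.0], [-0.009, -0.0, -1.0]]
ft_force: [-2.4, 8.8, 3.8]
finger_gap: 0.0246
```

>>> {"api": "jog_arm", "payload": {"increments": [[[-0.1,0,0],[0.06,0.4,0.01],200],[[-0.05,0,0],[0.02,0.4,0.01],200],[[-0.05,0,0],[-0.02,0.4,0.01],200]]}}

```text
time_s: 12.8
tcp_pos: [0.6123, 0.0192, 0.2526]
tcp_rot: [[1.0, 0.007, -0.011], [0.007, -1.0, 0.005], [-0.011, -0.005, -1.0]]
ft_force: [2.8, 9.0, 1.1]
finger_gap: 0.0245
```

```bash
python3 -c "
from h import *
plan(9,8,per=3)"
```

```text
t 12.8 phi -6.5 r 71.2 z 0.2526 F [2.8 9.  1.1]
turn corr [-0.03  0.08  0.05]
[[[0, 0, 0], [-0.04, 0.4, 0.01], 200], [[0, 0, 0], [-0.04, 0.39, 0.01], 200], [[0, 0, 0], [-0.09, 0.38, 0.01], 200]]
[[[0, 0, 0], [-0.15, 0.36, 0.01], 200], [[0, 0, 0], [-0.19, 0.34, 0.01], 200], [[0, 0, 0], [-0.24, 0.31, 0.01], 200]]
[[[0, 0, 0], [-0.28, 0.27, 0.01], 200], [[0, 0, 0], [-0.31, 0.23, 0.01], 200], [[0, 0, 0], [-0.34, 0.18, 0.01], 200]]
```

>>> {"api": "jog_arm", "payload": {"increments": [[[-0.05,0.08,0.05],[0.0,0.48,0.01],200],[[-0.05,0,0],[-0.03,0.48,0.01],200],[[-0.05,0,0],[-0.08,0.47,0.01],200]]}}

```text
time_s: 13.1
tcp_pos: [0.6115, -0.0033, 0.2519]
tcp_rot: [[1.0, 0.004, -0.0], [0.004, -1.0, 0.013], [-0.0, -0.013, -1.0]]
ft_force: [2.5, 9.1, 2.3]
finger_gap: 0.0245
```

>>> {"api": "jog_arm", "payload": {"increments": [[[-0.05,0,0],[-0.13,0.46,0.01],200],[[-0.05,0,0],[-0.18,0.44,0.01],200],[[-0.05,0,0],[-0.22,0.42,0.01],200]]}}

```text
time_s: 13.4
tcp_pos: [0.6024, -0.0254, 0.2512]
tcp_rot: [[1.0, 0.008, 0.006], [0.008, -1.0, 0.016], [0.006, -0.016, -1.0]]
ft_force: [5.7, 7.0, 0.3]
finger_gap: 0.0243
```

```bash
python3 -c "
from h import *
plan(9,8,per=3)"
```

```text
t 13.4 phi 31.0 r 70.9 z 0.2512 F [5.7 7.  0.3]
turn corr [-0.11 -0.04  0.06]
[[[0, 0, 0], [-0.26, 0.29, 0.0], 200], [[0, 0, 0], [-0.27, 0.28, 0.0], 200], [[0, 0, 0], [-0.3, 0.24, 0.0], 200]]
[[[0, 0, 0], [-0.34, 0.2, 0.01], 200], [[0, 0, 0], [-0.36, 0.15, 0.01], 200], [[0, 0, 0], [-0.38, 0.1, 0.01], 200]]
[[[0, 0, 0], [-0.39, 0.04, 0.01], 200], [[0, 0, 0], [-0.39, -0.01, 0.01], 200], [[0, 0, 0], [-0.38, -0.06, 0.01], 200]]
```

>>> {"api": "jog_arm", "payload": {"increments": [[[-0.11,-0.04,0.06],[-0.24,0.34,0.01],200],[[-0.05,0,0],[-0.27,0.31,0.01],200],[[-0.05,0,0],[-0.29,0.29,0.01],200]]}}

```text
time_s: 13.7
tcp_pos: [0.5887, -0.0405, 0.2509]
tcp_rot: [[1.0, 0.001, 0.013], [0.001, -1.0, 0.006], [0.013, -0.006, -1.0]]
ft_force: [9.8, 4.3, -1.1]
finger_gap: 0.0245
```

```bash
python3 -c "
from h import *
plan(3,6,per=3)"
```

```text
t 13.7 phi 47.6 r 69.9 z 0.2509 F [ 9.8  4.3 -1.1]
turn corr [-0.04 -0.1   0.01]
[[[0, 0, 0], [-0.23, 0.18, 0.0], 200], [[0, 0, 0], [-0.24, 0.16, 0.0], 200], [[0, 0, 0], [-0.26, 0.13, 0.0], 200]]
```

>>> {"api": "jog_arm", "payload": {"increments": [[[-0.03,-0.1,0],[-0.3,0.23,0.01],200],[[0,-0.05,0],[-0.31,0.21,0.01],200]]}}

```text
time_s: 13.9
tcp_pos: [0.5787, -0.048, 0.2505]
tcp_rot: [[1.0, 0.003, 0.005], [0.002, -1.0, 0.01], [0.005, -0.01, -1.0]]
ft_force: [9.5, 1.3, -2.4]
finger_gap: 0.0247
```

```bash
python3 -c "
from h import *
plan(9,-8,per=3)"
```

```text
t 13.9 phi 57.9 r 69.7 z 0.2505 F [ 9.5  1.3 -2.4]
turn corr [-0.07 -0.03  0.02]
[[[0, 0, 0], [0.32, -0.23, -0.01], 200], [[0, 0, 0], [0.28, -0.27, -0.01], 200], [[0, 0, 0], [0.24, -0.31, -0.01], 200]]
[[[0, 0, 0], [0.19, -0.34, -0.01], 200], [[0, 0, 0], [0.15, -0.36, -0.01], 200], [[0, 0, 0], [0.09, -0.38, -0.01], 200]]
[[[0, 0, 0], [0.04, -0.39, -0.01], 200], [[0, 0, 0], [-0.01, -0.39, -0.01], 200], [[0, 0, 0], [-0.07, -0.38, -0.01], 200]]
```

Stopped at φ = 57.9, about 178° past touch. Now winding back about one turn, to φ ≈ 58 - 360.

>>> {"api": "jog_arm", "payload": {"increments": [[[-0.07,-0.03,0],[0.32,-0.23,-0.01],200],[[0,0,0],[0.28,-0.27,-0.01],200],[[0,0,0],[0.24,-0.31,-0.01],200],[[0,0,0],[0.19,-0.34,-0.01],200],[[0,0,0],[0.14,-0.36,-0.01],200],[[0,0,0],[0.08,-0.38,-0.01],200],[[0,0,0],[0.03,-0.39,-0.01],200],[[0,0,0],[-0.02,-0.39,-0.01],200],[[0,0,0],[-0.08,-0.38,-0.01],200]]}}

```text
time_s: 14.8
tcp_pos: [0.61, 0.0348, 0.2526]
tcp_rot: [[1.0, 0.002, -0.009], [0.002, -1.0, -0.001], [-0.009, 0.001, -1.0]]
ft_force: [-1.3, -3.9, 2.6]
finger_gap: 0.0246
```

```bash
python3 -c "
from h import *
plan(12,-8,per=12)"
```

```text
t 14.8 phi -19.1 r 72.4 z 0.2526 F [-1.3 -3.9  2.6]
turn corr [0.01 0.06 0.01]
[[[0, 0, 0], [-0.25, -0.32, -0.01], 200], [[0, 0, 0], [-0.2, -0.33, -0.01], 200], [[0, 0, 0], [-0.25, -0.3, -0.01], 200], [[0, 0, 0], [-0.29, -0.27, -0.01], 200], [[0, 0, 0], [-0.32, -0.22, -0.01], 200], [[0, 0, 0], [-0.35, -0.18, -0.01], 200], [[0, 0, 0], [-0.37, -0.13, -0.01], 200], [[0, 0, 0], [-0.38, -0.07, -0.01], 200], [[0, 0, 0], [-0.39, -0.02, -0.01], 200], [[0, 0, 0], [-0.39, 0.03, -0.01], 200], [[0, 0, 0], [-0.38, 0.09, -0.01], 200], [[0, 0, 0], [-0.36, 0.14, -0.01], 200]]
```

>>> {"api": "jog_arm", "payload": {"increments": [[[0,0.06,0],[-0.22,-0.33,-0.01],200],[[0,0,0],[-0.2,-0.33,-0.01],200],[[0,0,0],[-0.25,-0.3,-0.01],200],[[0,0,0],[-0.29,-0.27,-0.01],200],[[0,0,0],[-0.33,-0.22,-0.01],200],[[0,0,0],[-0.35,-0.17,-0.01],200],[[0,0,0],[-0.37,-0.12,-0.01],200],[[0,0,0],[-0.38,-0.06,-0.01],200],[[0,0,0],[-0.39,-0.01,-0.01],200],[[0,0,0],[-0.39,0.05,-0.01],200],[[0,0,0],[-0.38,0.11,-0.01],200],[[0,0,0],[-0.35,0.16,-0.01],200]]}}

```text
time_s: 16.0
tcp_pos: [0.5072, 0.0738, 0.2557]
tcp_rot: [[1.0, 0.001, 0.013], [0.001, -1.0, -0.008], [0.013, 0.008, -1.0]]
ft_force: [5.6, -4.5, -0.6]
finger_gap: 0.0247
```

```bash
python3 -c "
from h import *
plan(12,-8,per=12)"
```

```text
t 16.0 phi -118.7 r 71.5 z 0.2557 F [ 5.6 -4.5 -0.6]
turn corr [ 0.05 -0.09  0.01]
[[[0, 0, 0], [-0.3, 0.27, -0.01], 200], [[0, 0, 0], [-0.3, 0.25, -0.01], 200], [[0, 0, 0], [-0.26, 0.29, -0.01], 200], [[0, 0, 0], [-0.21, 0.33, -0.01], 200], [[0, 0, 0], [-0.17, 0.35, -0.01], 200], [[0, 0, 0], [-0.12, 0.37, -0.01], 200], [[0, 0, 0], [-0.06, 0.38, -0.01], 200], [[0, 0, 0], [-0.01, 0.39, -0.01], 200], [[0, 0, 0], [0.05, 0.39, -0.01], 200], [[0, 0, 0], [0.1, 0.38, -0.01], 200], [[0, 0, 0], [0.15, 0.36, -0.01], 200], [[0, 0, 0], [0.2, 0.34, -0.01], 200]]
```

>>> {"api": "jog_arm", "payload": {"increments": [[[0.05,-0.09,0],[-0.3,0.27,-0.01],200],[[0,0,0],[-0.3,0.25,-0.01],200],[[0,0,0],[-0.26,0.29,-0.01],200],[[0,0,0],[-0.21,0.33,-0.01],200],[[0,0,0],[-0.16,0.35,-0.01],200],[[0,0,0],[-0.11,0.37,-0.01],200],[[0,0,0],[-0.05,0.38,-0.01],200],[[0,0,0],[0.01,0.39,-0.01],200],[[0,0,0],[0.07,0.38,-0.01],200],[[0,0,0],[0.12,0.37,-0.01],200],[[0,0,0],[0.17,0.35,-0.01],200],[[0,0,0],[0.22,0.32,-0.01],200]]}}

```text
time_s: 17.2
tcp_pos: [0.4843, -0.0266, 0.2591]
tcp_rot: [[1.0, 0.004, 0.009], [0.004, -1.0, 0.014], [0.009, -0.014, -1.0]]
ft_force: [-3.0, 1.9, 3.8]
finger_gap: 0.0246
```

```bash
python3 -c "
from h import *
plan(12,-8,per=12)"
```

```text
t 17.2 phi 146.6 r 68.6 z 0.2591 F [-3.   1.9  3.8]
turn corr [-0.1  -0.06  0.03]
[[[0, 0, 0], [0.2, 0.34, -0.01], 200], [[0, 0, 0], [0.28, 0.27, -0.01], 200], [[0, 0, 0], [0.31, 0.23, -0.01], 200], [[0, 0, 0], [0.34, 0.19, -0.01], 200], [[0, 0, 0], [0.36, 0.14, -0.01], 200], [[0, 0, 0], [0.38, 0.09, -0.01], 200], [[0, 0, 0], [0.39, 0.03, -0.01], 200], [[0, 0, 0], [0.39, -0.02, -0.01], 200], [[0, 0, 0], [0.38, -0.08, -0.01], 200], [[0, 0, 0], [0.37, -0.13, -0.01], 200], [[0, 0, 0], [0.35, -0.18, -0.01], 200], [[0, 0, 0], [0.32, -0.22, -0.0], 200]]
```

>>> {"api": "jog_arm", "payload": {"increments": [[[-0.1,-0.06,0.03],[0.22,0.33,-0.01],200],[[0,0,0],[0.28,0.27,-0.01],200],[[0,0,0],[0.31,0.23,-0.01],200],[[0,0,0],[0.34,0.18,-0.01],200],[[0,0,0],[0.36,0.13,-0.01],200],[[0,0,0],[0.38,0.08,-0.01],200],[[0,0,0],[0.39,0.02,-0.01],200],[[0,0,0],[0.39,-0.04,-0.01],200],[[0,0,0],[0.38,-0.1,-0.01],200],[[0,0,0],[0.36,-0.15,-0.01],200],[[0,0,0],[0.12,-0.06,0],200],[[0,0,0],[0,0,0],200]]}}

```text
time_s: 18.4
tcp_pos: [0.5801, -0.0492, 0.2617]
tcp_rot: [[1.0, -0.0, -0.008], [-0.0, -1.0, 0.007], [-0.008, -0.007, -1.0]]
ft_force: [-4.7, 2.4, 5.3]
finger_gap: 0.0243
```

```bash
python3 -c "
from h import *
plan(3,-8,per=12)"
```

```text
t 18.4 phi 57.5 r 71.5 z 0.2617 F [-4.7  2.4  5.3]
turn corr [-0.05  0.06 -0.  ]
[[[0, 0, 0], [0.28, -0.29, -0.01], 200], [[0, 0, 0], [0.28, -0.27, -0.01], 200], [[0, 0, 0], [0.24, -0.31, -0.01], 200]]
```

Wound back 360.4°. Releasing and lifting straight up.

>>> {"api": "jog_arm", "payload": {"increments": [[[0,0,0],[0,0,0],200],[[0,0,0],[0,0,0],100],[[0,0,0],[0,0,0],100],[[0,0,0],[0,0,0],100],[[0,0,0],[0,0,0],100],[[0,0,0],[0,0,-0.5],100],[[0,0,0],[0,0,-1],100],[[0,0,0],[0,0,-1],100],[[0,0,0],[0,0,-1],100],[[0,0,0],[0,0,-1],100],[[0,0,0],[0,0,-1],100],[[0,0,0],[0,0,-1],100]]}}

```text
time_s: 19.6
tcp_pos: [0.5819, -0.052, 0.4249]
tcp_rot: [[1.0, -0.0, -0.019], [-0.0, -1.0, 0.001], [-0.019, -0.001, -1.0]]
ft_force: [0.4, 0.7, 0.0]
finger_gap: 0.0577
```

>>> {"api": "jog_arm", "payload": {"increments": [[[0,0,0],[-0.4,1,-0.3],100],[[0,0,0],[-0.4,1,0],100],[[0,0,0],[-0.4,1,0],100],[[0,0,0],[-0.4,1,0],100],[[0,0,0],[-0.4,1,0],100],[[0,0,0],[-0.4,1,0],100],[[0,0,0],[-0.4,1,0],100],[[0,0,0],[-0.4,1,0],100],[[0,0,0],[0,0,0],100],[[0,0,0],[0,0,0],100]]}}

```text
time_s: 20.6
tcp_pos: [0.5002, -0.2604, 0.4522]
tcp_rot: [[1.0, 0.0, 0.003], [0.0, -1.0, -0.01], [0.003, 0.01, -1.0]]
ft_force: [0.3, 0.7, 0.2]
finger_gap: 0.0578
```

```bash
python3 - <<'E'
from h import *
I={}
for n in("scene","side"):
    i,d=capture(n);I[n]=i;C=cloud(n,d);g=i.astype(int)
    m=(g.min(2)>130)&(g.max(2)-g.min(2)<40)&(abs(C[...,2]-.24)<.03)&(np.hypot(C[...,0]-.5416,C[...,1]-.0111)<.09)
    k=(g.max(2)<60)&(C[...,2]>.25)&(C[...,2]<.33)&(np.hypot(C[...,0]-.5416,C[...,1]-.0111)<.1)
    print(n,"rim top z",np.percentile(C[m][:,2],[50,95]),"handle",C[k].mean(0),k.sum())
    D=np.abs(g-cv2.imread(f"pics/{n}0.png").astype(int)).max(2)>40
    N,_,st,cc=cv2.connectedComponentsWithStats(D.astype(np.uint8));print([(st[j,4],cc[j].round().tolist()) for j in range(1,N) if st[j,4]>60])
A=cv2.resize(I["scene"][110:310,190:370],None,fx=2.2,fy=2.2);B=cv2.resize(I["side"][135:360,200:400],None,fx=1.95,fy=1.95)
h=min(len(A),len(B));cv2.imwrite("pics/f.png",np.hstack([A[:h],B[:h]]))
E
```

```text
scene rim top z [0.23777633 0.24003093] handle [ 0.58219819 -0.03951353  0.27826353] 232
[(np.int32(861), [259.0, 20.0]), (np.int32(837), [415.0, 30.0]), (np.int32(344), [455.0, 18.0]), (np.int32(351), [537.0, 21.0]), (np.int32(74), [237.0, 37.0]), (np.int32(3064), [342.0, 108.0]), (np.int32(1953), [460.0, 148.0]), (np.int32(798), [296.0, 144.0]), (np.int32(427), [247.0, 150.0]), (np.int32(254), [401.0, 155.0]), (np.int32(667), [392.0, 166.0]), (np.int32(817), [295.0, 177.0])]
side rim top z [0.23705413 0.23926059] handle [ 0.5744026  -0.05567458  0.27627831] 339
[(np.int32(221), [59.0, 5.0]), (np.int32(886), [272.0, 31.0]), (np.int32(621), [78.0, 61.0]), (np.int32(770), [310.0, 122.0]), (np.int32(1918), [103.0, 212.0]), (np.int32(862), [52.0, 173.0]), (np.int32(2429), [311.0, 183.0]), (np.int32(245), [10.0, 177.0]), (np.int32(259), [34.0, 203.0]), (np.int32(3017), [112.0, 305.0]), (np.int32(870), [86.0, 318.0]), (np.int32(2163), [124.0, 385.0]), (np.int32(69), [4.0, 396.0])]
```

View pics/f.png

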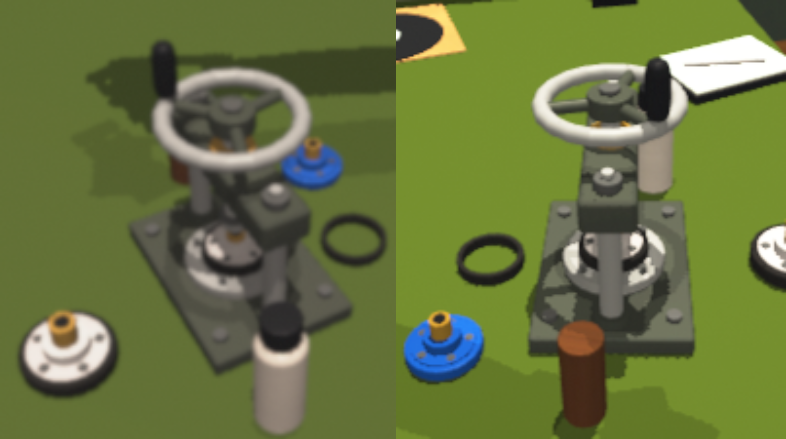

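The final picture shows the wheel, can, drift, tyre and look-alikes in place, with the handle free at crop (163,68). The difference images show no change at any bystander. Handing in.

```bash
python3 -c "
from h import *
print(job.close_job())"
```

```text
the job is handed in; nothing more can be done
None
```

The sleeve has had its first step in, the press is wound back up one turn, and the job is handed in at about 21 s of the 72 s allowed.

- **Touch:** I led the handwheel clockwise by its revolving handle. The resistance rose from about 2 N to about 9.5 N. Extrapolating that rise back puts first touch at about -120° on my handle-angle scale, good to a few degrees. I could not see the ram meet the sleeve, so this comes from force alone.
- **Pressing:** I wound on about 178° from that point, which lowered the gripper 5.8 mm. I then stopped and wound back 360°. I did not measure the sleeve's depth directly.
- **Letting go:** I released the handle and moved the gripper clear. The wrist force is back to near zero.
- **Last checks:** Both cameras show the rim about 12.4 mm lower than at the start, against 12.6 mm expected from the net turn. The before-and-after pictures show no change at the idler, the bystanders or the look-alikes. No checks failed.
- **Tool tilt:** The tool tilted up to 2.5° under load during pressing, and I corrected it as I went.

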